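Put the garnish pail away and shut the glass door

ROBOT

A 7-joint arm with a two-finger parallel gripper is mounted at the origin on the work surface. World frame = base frame: x ahead of the robot, y to its left, z up, the work surface at z = 0. Lengths are in m, angles in rad, forces in N, time in s.
With the tool pointing down it reaches from about 0.4 to 0.85 m from the base axis. Payload 10.4 kg.
Tool frame: the origin (TCP) lies between the finger pads; the fingertips stand manip.tip_extent ahead of it and the grasp point (between the pads) lies 6 mm ahead of it (manip.tip_extent is the distance from the TCP to the fingertips, in m); z points along the fingers, y is the line along which they close (so a half turn about z gives the same grasp; the last joint's range is limited). The gripper opens to 85 mm and grips with 20 to 120 N. Pads are 22 mm wide; open, the fingers measure 114 mm over their backs; the gripper's body (76 mm by 85 mm) begins 54 mm behind the grasp point. The pads swing forward as they close: fully open they stand 13 mm farther back than shut.
Start: joints at [1.157, 0.332, -0.065, 1.46, 0.022, 1.35, -0.088], TCP at [0.238, -0.578, 0.256] pointing down, gripper open.
Joint ranges: [-2.6, 2.6], [-0.5, 2.12], [-1.47, 1.34], [0.16, 2.42], [-1.27, 4.41], [0.06, 2.06], [-2.6, 2.6]. Speed limits (rad/s): [2.22, 2.22, 2.79, 2.79, 3.14, 3.14, 3.14].

INTERFACE

Orientations are given as a unit quaternion [x, y, z, w].
In Python, from workcell import get_obs, optics, workorder, manip gives the robot as it stands.
- The arm moves only by the tool jog_arm, never from a script. Its argument "increments" is a list of rows, each a list of 7 numbers: the shift along the tool's x, y, z in m, then the turn, a rotation vector about the tool's x, y, z in rad, then the opening, from -1 (shut) to 1 (fully open). A call has 1 to 5 rows; each row is the pose to reach, as a shift and turn from the pose commanded when the call began, along the tool's axes at that moment; what a row does not reach only later rows make up. A row lasts 1/12 s, in which the tool goes at most 41.7 mm and 7.16 degrees, less where a joint would pass 70% of its speed; a pose out of reach is approached as far as the arm can. A call with a gripper value outside its range is refused whole. The fingers move at their own pace and stop on an object; "grip_force" is the grip in N (left out, the last holds). Time passes only in rows, so rows that repeat a pose let the fingers close. It gives the time, the measured TCP pose, the force, the opening and the grip force at its end, in the units of the state.
- get_obs(): the state, without advancing time (a new reading comes with each control period).
- optics.camera(name): name is "side" or "top"; returns a dict with "color" (400x640x3 uint8, red, green, blue), "depth" (400x640 float32, m along the optical axis (not along the pixel's ray), 0 where there is no reading), "K" (3x3 intrinsics, pixels), "R" (3x3) and "t" (3): a world point X has camera coordinates R X + t. Camera axes: x right, y down, z forward; pixel columns grow to the right and rows downward; lengths in m; the calibration is good to about 2 mm. A picture is of the moment at which its call begins.
- workorder.hand_in(): hands the job in; it is judged then, once.
The state is a dict: "clock": time; "joint_pos": joint angles; "joint_velocities": joint speeds; "tau": joint torques, N m; "position": TCP position; "ee_rot": TCP orientation; "ft_force": force on the tool from outside, world axes, zero at the start; "torque": the same for the moment, N m; "grip_width": opening from 0.0 (shut) to 1.0 (fully open); "grasp_force": force on a finger pad.
Only numpy, scipy, OpenCV 4.12 (cv2) and the standard library are available. Lean on these libraries where they do the work, as an engineer would, in place of code of your own. Each camera call takes 0.05 s, during which the arm holds its last target. There are 200 camera calls.

TASK

Lift the little copper garnish pail up and off its hook and stand it upright on the floor of the open walnut cabinet, setting it down rather than dropping it. Then swing the cabinet's glass door gently down until it is fully shut on its catch, without slamming it. Leave the jigger that is already in the cabinet standing where it is.

Things in the scene. Friction and masses are not known exactly. Their poses are not given: they have to be found in the camera images.
- pail: copper garnish pail, loose, 140 g: round cup 42 mm tall, 52 mm wide at the foot, 66 mm at the rim, with a rigid steel loop handle above it, 100 mm tall in all. Origin: centre of its underside, z up; the loop lies in its y-z plane. At the start it hangs on the hook by the loop, underside 112 mm above the table, its x axis along the hook arm.
- pail_handle (a point): middle of the top of the pail's loop handle, 100 mm above the pail's underside. Two flat upright sides (16 mm wide along x, outer faces 46 mm apart along y) run from 50 to 0 mm below it, joined by the top bar, 8 mm thick. Grip from above across the two sides (46 mm), one finger either side of the hook arm.
- stand: brass hook stand on a marble foot, fixed. Origin: on the table below the hook; x runs along the hook arm from its open end to the post. Post: 229 mm tall, 18 mm wide, at x = 90 mm. The 8 mm thick arm runs from it to -x and ends at x = -24 mm in an upturned tip, top at z = 217 mm. Foot: x -40 to 150, y +-60 mm, 12 mm thick.
- hook (a point): point on top of the hook arm where the pail's handle bar rests, 204 mm above the table. To come free the bar must rise more than 13 mm (but less than 40 mm: then the pail's rim meets the arm) and then move at least 60 mm along the stand's -x.
- cabinet: low walnut bar-tool cabinet, fixed, open-topped, glass door on top. Its x axis points to the robot's left, roughly. Origin: centre of its underside. Outside 260 (x) by 176 (y) by 120 mm high; walls and floor 8 mm thick (inside 244 x 160 mm, 112 mm deep). The door's hinge runs along the top of the -y (far) wall; the steel magnetic catch is at the top of the +y (near) wall.
- door (a joint): opening angle, rad, of the brass-framed glass door (260 mm along the hinge, 176 mm across, 8 mm thick, 0.5 kg): 0 = shut, level on the cabinet's rim; 1.57 = upright; 1.95 = end stop. A stiff hinge (0.75 N m) keeps it where it is left, so it must be moved all the way down.
- door_hinge (a point): middle of the door's hinge line, at the cabinet's (0, -88, 120) mm; the line runs along the cabinet's x. The underside of the door passes through it.
- door_tab (a point): middle of the outer end of the black pull tab (70 mm along the hinge direction, 7 mm thick, sticks out 21 mm from the middle of the door's free edge); 196 mm from the hinge line, in the middle of the door's thickness. With the door upright it is the highest point, about 316 mm above the table.
- jigger: black plastic hourglass jigger, 44 mm wide, 70 mm tall, loose, standing in the cabinet towards its +x end. Origin: centre of its underside.
Things that resemble listed ones, but are neither listed nor needed, are in the scene too. Leave any pink look-alike of the pail alone. There is more than one size of the jigger; the job needs the smaller.

How it is judged:
By the outcome, as a careful person would: the job done as asked, in the order asked, and still so for the second after the job is handed in, with the robot touching nothing.
It also fails if it takes over 64 s, if anything falls off the work surface, if the arm or the gripper's body presses on something with over 40 N, if the wrist force passes 120 N, or if a joint passes its speed limit or range.

## Working session

There is one attempt and no reset: what is moved stays moved. The work goes in short steps, Python scripts to look and compute and a tool call to move; the robot and the scene stay as the last step left them, time stands still between calls to the robot, and variables do not carry over. Pictures are saved under pics/ and viewed, at most 10 in all, crops included, and the job is handed in when it is done.

Besides the shell and the picture viewer there is one more tool, called after "Emit:" by a JSON object that holds its "method" and its "body". jog_arm: Moves the arm, as the interface text tells. Its arguments: {"type":"object","properties":{"increments":{"type":"array"},"grip_force":{"type":"number"}},"required":["increments"]}

```bash
mkdir -p pics
python3 - <<'E'
from workcell import get_obs, optics, manip
import cv2,numpy as np
o=get_obs();print(o, manip.tip_extent)
for n in("side","top"):
    c=optics.camera(n);np.savez(f"{n}0.npz",**c)
    cv2.imwrite(f"pics/{n}0.png",c["color"][:,:,::-1]);print(n,c["K"].tolist(),c["R"].round(3).tolist(),c["t"])
E
```

```text
{'clock': 0.0, 'joint_pos': array([ 1.15735999,  0.33286333, -0.06467792,  1.46094767,  0.02159031,
        1.34989667, -0.08856434]), 'joint_velocities': array([ 0.00204907, -0.00082993,  0.00062815,  0.00083301,  0.00135309,
       -0.0001191 , -0.00040802]), 'tau': array([-3.87583077e-04, -6.25445437e+01,  4.88753035e-02, -3.91600800e+01,
        1.60992489e-02,  9.96892661e-03,  5.70708025e-06]), 'position': array([ 0.23795801, -0.57755849,  0.25551815]), 'ee_rot': array([ 9.80972738e-01,  1.94144234e-01, -1.69204137e-04, -6.89582837e-04]), 'ft_force': array([0.10073562, 0.39907541, 0.17605066]), 'torque': array([-0.0024538 ,  0.01842651,  0.03944614]), 'grasp_force': 0.0, 'grip_width': 0.9975161364698749} 0.025
side [[439.5564031865243, 0.0, 322.3481836005095], [0.0, 439.5564031865243, 202.6631030923644], [0.0, 0.0, 1.0]] [[-0.831, -0.556, -0.014], [-0.333, 0.519, -0.788], [0.445, -0.65, -0.616]] [0.41811713 0.27823838 0.81073888]
top [[474.63615761715585, 0.0, 321.1813234380395], [0.0, 474.63615761715585, 200.01159260699376], [0.0, 0.0, 1.0]] [[0.018, -1.0, -0.0], [-0.994, -0.018, -0.108], [0.108, 0.002, -0.994]] [0.02469578 0.49964556 0.86285028]
```

View pics/side0.png

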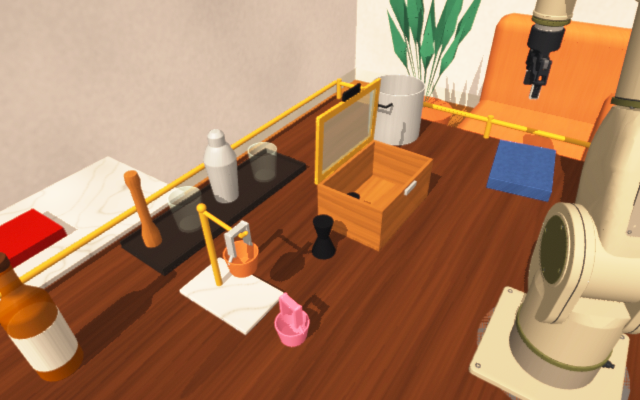

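View pics/top0.png

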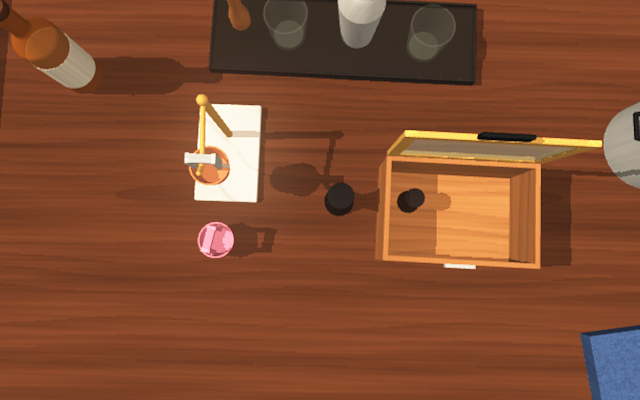

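The side view shows the copper pail on the hook at about (240,255), with the pink pail at (292,325). The big jigger stands outside at (323,237), and the cabinet is around (375,190) with its door tab at (351,92). In the top view the loop is at (203,158), the hook post at (202,100), the small jigger in the cabinet at (410,200), the cabinet rim spans (385..540, 155..268), and the tab is at (507,136).

```bash
cat > h.py <<'E'
import numpy as np,cv2
from workcell import get_obs, optics
def cloud(c):
    v,u=np.mgrid[:400,:640];d=c["depth"]
    p=np.stack([(u-c["K"][0,2])/c["K"][0,0]*d,(v-c["K"][1,2])/c["K"][1,1]*d,d],-1)
    return (p-c["t"])@c["R"]
def ray(c,u,v):
    d=np.linalg.inv(c["K"])@[u,v,1.];R=c["R"];return -R.T@c["t"],R.T@d
def plane(c,u,v,z):
    o,d=ray(c,u,v);return o+d*(z-o[2])/d[2]
def two(c1,p1,c2,p2):
    P=[c["K"]@np.c_[c["R"],c["t"]] for c in(c1,c2)]
    X=cv2.triangulatePoints(P[0],P[1],np.float64(p1),np.float64(p2)).ravel();return X[:3]/X[3]
E
python3 - <<'E'
from h import *
np.set_printoptions(precision=4,suppress=True)
S=dict(np.load("side0.npz"));T=dict(np.load("top0.npz"))
cs,ct=cloud(S),cloud(T)
for c,P,n in((S,cs,'side'),(T,ct,'top')):
    hsv=cv2.cvtColor(c["color"],cv2.COLOR_RGB2HSV)
    z=P[...,2];ok=c["depth"]>0
    grey=(hsv[...,1]<60)&ok&(z>.15)&(z<.24)
    r=np.zeros_like(ok); 
    if n=='top': r[140:180,170:235]=1
    else: r[215:265,215:265]=1
    m=grey&r; q=P[m]; print(n,'loop',m.sum(),q.min(0),q.max(0),q.mean(0))
    t=m&(z>q[:,2].max()-.012); pix=np.argwhere(t)[:,::-1].astype(np.float32); print(' top bar',cv2.minAreaRect(pix),P[t].mean(0),cv2.minAreaRect(np.float32(P[t][:,:2])))
    cab=(z>.110)&(z<.128)&ok&(hsv[...,1]>90)
    if n=='top': cab[:, :375]=0;cab[:,560:]=0
    else: cab[:,:310]=0;cab[:,450:]=0
    n_,l,s,_=cv2.connectedComponentsWithStats(cab.astype(np.uint8));k=1+s[1:,4].argmax()
    q=P[cab]; print(' cab',cv2.minAreaRect(np.float32(q[:,:2])),np.quantile(q[:,2],[.1,.5,.9]))
    dk=(c["color"].max(2)<60)&ok
    n_,l,s,ce=cv2.connectedComponentsWithStats(dk.astype(np.uint8))
    for i in range(1,n_):
        if s[i,4]>60 and s[i,4]<3000: q=P[l==i];print('  dark',s[i],ce[i],np.median(q,0),np.quantile(q,.02,0),np.quantile(q,.98,0))
    ye=(hsv[...,0]>17)&(hsv[...,0]<32)&(hsv[...,1]>120)&ok&(z>.16)&(z<.26)
    ye[:,:180]=0;ye[:,270:]=0
    q=P[ye];print(' arm/post',q.min(0),q.max(0))
    a=q[(q[:,2]>.19)&(q[:,2]<.215)]; print('  arm',len(a),cv2.minAreaRect(np.float32(a[:,:2])), cv2.fitLine(np.float32(a[:,:2]),cv2.DIST_HUBER,0,.01,.01).ravel())
    mb=(hsv[...,1]<70)&ok&(z>.004)&(z<.02)&(hsv[...,2]>140)
    q=P[mb];n_,l,s,_=cv2.connectedComponentsWithStats(mb.astype(np.uint8));k=1+s[1:,4].argmax();q=P[l==k];print(' foot',cv2.minAreaRect(np.float32(q[:,:2])))
E
```

```text
side loop 391 [0.5291 0.1946 0.1541] [0.5473 0.247  0.2126] [0.5363 0.2227 0.1945]
 top bar ((235.95668029785156, 230.44740295410156), (9.98968505859375, 26.51807403564453), 50.52754211425781) [0.5363 0.2195 0.2091] ((0.5377030372619629, 0.21753640472888947), (0.01694803312420845, 0.045909930020570755), 0.3545234799385071)
 cab ((0.733969509601593, -0.9135509133338928), (0.2816821336746216, 1.82283616065979), 19.10140609741211) [0.1119 0.1178 0.1225]
  dark [ 524   26   40   71 1290] [540.0209  55.3829] [ 0.2317 -0.5438  0.35  ] [ 0.2025 -0.6207  0.2526] [ 0.268  -0.508   0.4012]
  dark [342  84  18  17 136] [350.8088  92.3382] [ 0.5526 -0.1991  0.3065] [ 0.5501 -0.2329  0.2975] [ 0.5576 -0.1702  0.3157]
  dark [ 201  154  105   72 2503] [251.8841 189.4563] [ 0.7875 -0.0888  0.004 ] [ 0.7368 -0.2588  0.0004] [0.8978 0.0475 0.021 ]
  dark [ 120  210   85   66 2415] [165.1611 244.9901] [0.8161 0.1985 0.0044] [0.7495 0.1173 0.0006] [0.9075 0.2576 0.0216]
  dark [311 215  25  44 755] [322.9974 237.8093] [0.4918 0.0121 0.0421] [ 0.4744 -0.0141  0.0019] [0.5183 0.0267 0.0939]
  dark [210 2
[... 1115 characters left out ...]
0.1504]
  dark [478 132  58  10 390] [506.0385 136.5205] [ 0.5539 -0.2032  0.3161] [ 0.5507 -0.2392  0.3009] [ 0.5594 -0.1712  0.319 ]
  dark [325 183  29  33 749] [339.3832 198.9907] [0.4956 0.0013 0.0936] [ 0.4761 -0.0215  0.0058] [0.5203 0.0245 0.097 ]
  dark [398 189  26  23 447] [410.0828 199.8859] [ 0.4984 -0.1265  0.077 ] [ 0.4837 -0.1445  0.0122] [ 0.5163 -0.1135  0.0813]
 arm/post [0.5138 0.2093 0.2023] [0.6319 0.2227 0.231 ]
  arm 154 ((0.5664494037628174, 0.2158258855342865), (0.006073224823921919, 0.09136661142110825), 89.18074798583984) [ 0.9997 -0.0241  0.58    0.2155]
 foot ((0.5906513929367065, 0.2155211865901947), (0.12014062702655792, 0.18989309668540955), 88.9996566772461)
```

Emit:
{"method": "jog_arm", "body": {"increments": [[0.02, -0.02, -0.01, 0, 0, 0.08, 1], [0.046, -0.048, -0.02, 0, 0, 0.16, 1], [0.072, -0.076, -0.03, 0, 0, 0.24, 1], [0.098, -0.104, -0.04, 0, 0, 0.32, 1], [0.124, -0.132, -0.05, 0, 0, 0.41, 1]]}}

```text
clock: 0.52
position: [0.3027, -0.4067, 0.3063]
ee_rot: [1.0, -0.012, -0.0, -0.0]
ft_force: [1.0, 0.7, -1.0]
grip_width: 1.0
grasp_force: 0.0
```

```bash
cat >> h.py <<'E'
from scipy.spatial.transform import Rotation as Ro
def st():
    o=get_obs();e=Ro.from_quat(o["ee_rot"]);x=e.as_matrix()[:,0]
    print('t',round(o["clock"],2),'pos',o["position"].round(4),'yaw',np.degrees(np.arctan2(x[1],x[0])).round(2),'zax',e.as_matrix()[:,2].round(3),'F',o["ft_force"].round(1),'g',round(o["grip_width"],3),round(o["grasp_force"],1),'q',o["joint_pos"].round(2))
    return o,e
def go(p):
    o,e=st();print('tool delta',(e.inv().apply(np.array(p)-o["position"])).round(4))
E
python3 -c "
from h import *
go([.5375,.216,.27])
T=dict(np.load('top0.npz'));S=dict(np.load('side0.npz'))
print('tab',two(S,[350.8,92.3],T,[506,136.5]),'bar',two(S,[236,230.4],T,[200.5,158.9]))
for p in ((385,156),(541,163),(540,267),(384,260)): print(plane(T,*p,.12))
print('jig',plane(T,410,200,.078),two(S,[354,196],T,[413,196]))
"
```

```text
t 0.52 pos [ 0.3027 -0.4067  0.3063] yaw -1.33 zax [-0.  0. -1.] F [ 1.   0.7 -1. ] g 1.0 0.0 q [ 0.97  0.06 -0.14  1.68  0.01  1.4  -0.76]
tool delta [ 0.2204 -0.628   0.0364]
tab [ 0.55757308 -0.20744414  0.30219147] bar [0.53921644 0.21686489 0.20531839]
[ 0.56599695 -0.07331203  0.12      ]
[ 0.55869546 -0.33722988  0.12      ]
[ 0.38422622 -0.33001974  0.12      ]
[ 0.39107899 -0.07226512  0.12      ]
jig [ 0.49643363 -0.12332446  0.078     ] [ 0.50080807 -0.13050316  0.07656382]
```

Emit:
{"method": "jog_arm", "body": {"increments": [[0.013, -0.038, 0, 0, 0, 0, 1], [0.026, -0.076, 0, 0, 0, 0, 1], [0.04, -0.114, 0, 0, 0, 0, 1], [0.053, -0.152, 0, 0, 0, 0, 1], [0.066, -0.19, 0, 0, 0, 0, 1]]}}

```text
clock: 0.93
position: [0.3722, -0.2179, 0.3061]
ee_rot: [1.0, -0.01, -0.0, 0.0]
ft_force: [1.3, 0.4, -0.1]
grip_width: 1.0
grasp_force: 0.0
```

Emit:
{"method": "jog_arm", "body": {"increments": [[0.013, -0.038, 0, 0, 0, 0, 1], [0.026, -0.076, 0, 0, 0, 0, 1], [0.04, -0.114, 0, 0, 0, 0, 1], [0.053, -0.152, 0, 0, 0, 0, 1], [0.066, -0.19, 0, 0, 0, 0, 1]]}}

```text
clock: 1.35
position: [0.4418, -0.0292, 0.3063]
ee_rot: [1.0, -0.01, 0.0, 0.0]
ft_force: [0.4, -0.4, -0.8]
grip_width: 0.999
grasp_force: 0.0
```

Emit:
{"method": "jog_arm", "body": {"increments": [[0.013, -0.038, 0, 0, 0, 0, 1], [0.026, -0.076, 0, 0, 0, 0, 1], [0.04, -0.114, 0, 0, 0, 0, 1], [0.053, -0.152, 0, 0, 0, 0, 1], [0.066, -0.19, 0, 0, 0, 0, 1]]}}

```text
clock: 1.77
position: [0.5117, 0.1591, 0.3062]
ee_rot: [1.0, -0.01, 0.0, 0.0]
ft_force: [1.2, 0.1, 0.2]
grip_width: 1.002
grasp_force: 0.0
```

```bash
python3 -c "
from h import *
go([.5375,.216,.20])"
```

```text
t 1.77 pos [0.5117 0.1591 0.3062] yaw -1.15 zax [ 0. -0. -1.] F [1.2 0.1 0.2] g 1.002 0.0 q [ 0.34  0.19 -0.82  1.59  0.14  1.43 -2.08]
tool delta [ 0.0246 -0.0574  0.1062]
```

Emit:
{"method": "jog_arm", "body": {"increments": [[0.012, -0.029, 0.01, 0, 0, 0, 1], [0.025, -0.0575, 0.03, 0, 0, 0, 1], [0.025, -0.0575, 0.05, 0, 0, 0, 1], [0.025, -0.0575, 0.06, 0, 0, 0, 1], [0.025, -0.0575, 0.06, 0, 0, 0, 1]]}}

```text
clock: 2.18
position: [0.5364, 0.2136, 0.2436]
ee_rot: [1.0, -0.01, -0.002, 0.001]
ft_force: [0.4, -0.3, -0.1]
grip_width: 1.0
grasp_force: 0.0
```

Run:
```python
from h import *
go([.5375,.216,.196])
c=optics.camera("side");cv2.imwrite("pics/s1.png",cv2.resize(c["color"][160:300,150:350,::-1],(800,560)))
```

```text
t 2.18 pos [0.5364 0.2136 0.2436] yaw -1.09 zax [-0.004 -0.002 -1.   ] F [ 0.4 -0.3 -0.1] g 1.0 0.0 q [ 0.21  0.34 -0.82  1.57  0.25  1.34 -2.23]
tool delta [ 0.0012 -0.0025  0.0476]
```

View pics/s1.png

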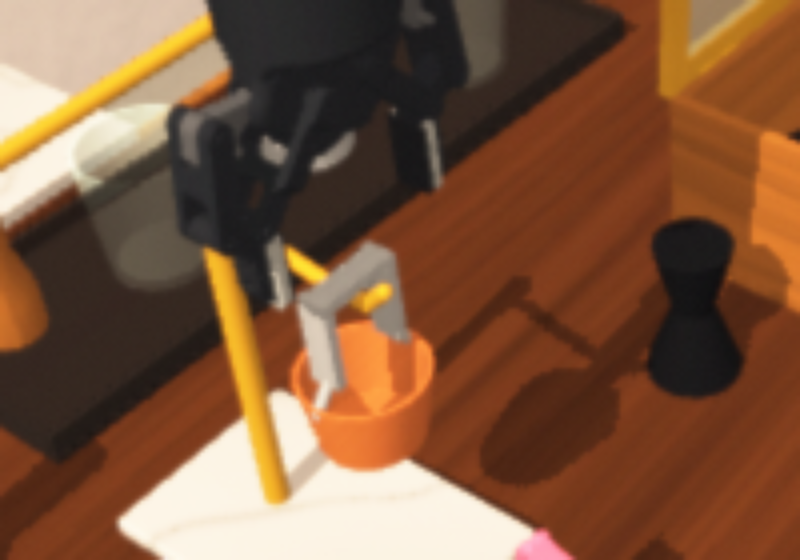

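The open fingers (crop (270,270) and (425,170)) straddle the loop from above, which is at (350,290). I'll descend and grip next.

Emit:
{"method": "jog_arm", "body": {"increments": [[0.001, -0.002, 0.016, 0, 0, 0, 1], [0.001, -0.002, 0.032, 0, 0, 0, 1], [0.001, -0.002, 0.044, 0, 0, 0, 1], [0.001, -0.002, 0.048, 0, 0, 0, 1], [0.001, -0.002, 0.048, 0, 0, 0, 1]]}}

```text
clock: 2.65
position: [0.5385, 0.2155, 0.1982]
ee_rot: [1.0, -0.01, -0.0, 0.0]
ft_force: [0.1, -0.4, 0.5]
grip_width: 1.001
grasp_force: 0.0
```

Emit:
{"method": "jog_arm", "body": {"increments": [[0, 0, 0, 0, 0, 0, 0.3], [0, 0, 0, 0, 0, 0, 0.1], [0, 0, 0, 0, 0, 0, -0.1], [0, 0, 0, 0, 0, 0, -0.4], [0, 0, 0, 0, 0, 0, -0.4]], "grip_force": 30}}

```text
clock: 3.07
position: [0.539, 0.2166, 0.1992]
ee_rot: [1.0, -0.01, 0.001, -0.0]
ft_force: [-0.1, -0.9, 6.4]
grip_width: 0.53
grasp_force: 31.9
```

Emit:
{"method": "jog_arm", "body": {"increments": [[0, 0, 0, 0, 0, 0, -0.6], [0, 0, 0, 0, 0, 0, -0.6], [0, 0, 0, 0, 0, 0, -0.6], [0, 0, 0, 0, 0, 0, -0.6]], "grip_force": 40}}

```text
clock: 3.4
position: [0.539, 0.2166, 0.1992]
ee_rot: [1.0, -0.01, 0.001, -0.0]
ft_force: [-0.7, -0.6, 6.0]
grip_width: 0.534
grasp_force: 40.2
```

```bash
python3 -c "
from h import *
st()"
```

```text
t 3.4 pos [0.539  0.2166 0.1992] yaw -1.11 zax [ 0.002  0.    -1.   ] F [-0.7 -0.6  6. ] g 0.534 40.2 q [ 0.19  0.38 -0.81  1.62  0.29  1.26 -2.26]
```

Emit:
{"method": "jog_arm", "body": {"increments": [[0, 0, -0.005, 0, 0, 0, -0.6], [0, 0, -0.012, 0, 0, 0, -0.6], [0, 0, -0.019, 0, 0, 0, -0.6], [0, 0, -0.025, 0, 0, 0, -0.6], [0, 0, -0.025, 0, 0, 0, -0.6]]}}

```text
clock: 3.82
position: [0.539, 0.2168, 0.225]
ee_rot: [1.0, -0.01, 0.001, -0.0]
ft_force: [-0.2, -1.1, -1.1]
grip_width: 0.532
grasp_force: 41.2
```

Run:
```python
from h import *
st()
c=optics.camera("side");cv2.imwrite("pics/s2.png",cv2.resize(c["color"][160:300,150:350,::-1],(800,560)))
```

```text
t 3.82 pos [0.539  0.2168 0.225 ] yaw -1.1 zax [ 0.002  0.001 -1.   ] F [-0.2 -1.1 -1.1] g 0.532 41.2 q [ 0.2   0.36 -0.82  1.59  0.27  1.3  -2.25]
```

View pics/s2.png

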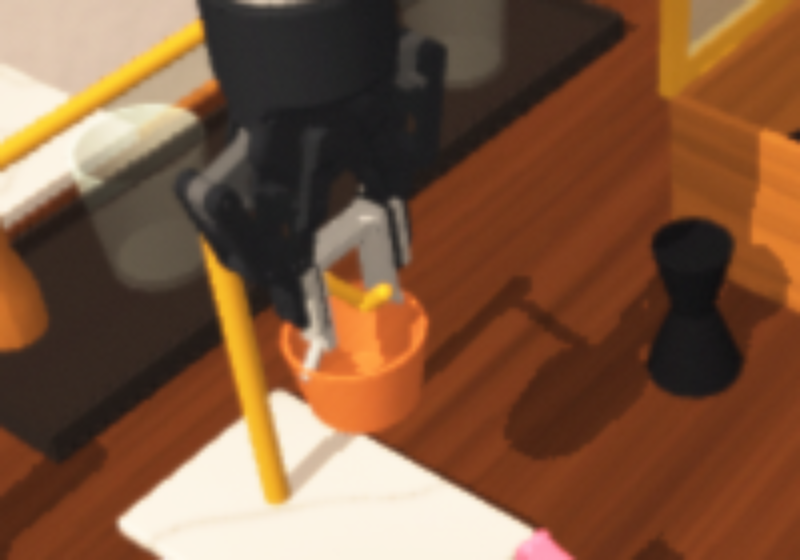

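The pail is lifted: its bar at (350,225) is clear above the hook tip at (375,297), and the rim at (350,330) is below the arm. I'll slide it out along -x next.

Emit:
{"method": "jog_arm", "body": {"increments": [[-0.01, 0, 0, 0, 0, 0, -0.6], [-0.03, 0, 0, 0, 0, 0, -0.6], [-0.05, 0, 0, 0, 0, 0, -0.6], [-0.07, 0, 0, 0, 0, 0, -0.6], [-0.09, 0, 0, 0, 0, 0, -0.6]]}}

```text
clock: 4.28
position: [0.4467, 0.2181, 0.2225]
ee_rot: [1.0, -0.01, -0.001, 0.0]
ft_force: [-0.2, 0.1, -1.1]
grip_width: 0.533
grasp_force: 41.3
```

Emit:
{"method": "jog_arm", "body": {"increments": [[-0.005, 0.01, -0.015, 0, 0, 0, -0.6], [-0.01, 0.02, -0.045, 0, 0, 0, -0.6], [-0.01, 0.04, -0.075, 0, 0, 0, -0.6], [-0.01, 0.06, -0.095, 0, 0, 0, -0.6], [-0.01, 0.09, -0.105, 0, 0, 0, -0.6]]}}

```text
clock: 4.7
position: [0.4363, 0.1299, 0.3307]
ee_rot: [1.0, -0.008, 0.002, -0.0]
ft_force: [1.7, -0.6, -1.2]
grip_width: 0.538
grasp_force: 41.5
```

Run:
```python
from h import *
o,e=st()
# cabinet frame from rim in a fresh top view
c=optics.camera("top");P=cloud(c);hsv=cv2.cvtColor(c["color"],cv2.COLOR_RGB2HSV)
m=(P[...,2]>.113)&(P[...,2]<.126)&(c["depth"]>0)&(hsv[...,1]>90);m[:,:375]=0;m[:,560:]=0
q=np.float32(P[m][:,:2])
C=np.array([.475,-.203])
L=[]
for y0,y1 in((-.31,-.28),(-.165,-.1)): pass
near=q[(q[:,0]<.41)&(q[:,1]<-.1)&(q[:,1]>-.31)];l=cv2.fitLine(near,cv2.DIST_HUBER,0,.01,.01).ravel();print('near',np.degrees(np.arctan2(l[0],l[1])),l)
for s,k in(('left',q[:,1]>-.09),('right',q[:,1]<-.315)):
    w=q[k&(q[:,0]>.4)&(q[:,0]<.54)];l=cv2.fitLine(w,cv2.DIST_HUBER,0,.01,.01).ravel();print(s,np.degrees(np.arctan2(-l[1],l[0])),l,len(w))
dk=(c["color"].max(2)<60)&(P[...,2]>.06)&(P[...,2]<.09);dk[:,:392]=0;dk[:,:]&=True
w=P[dk];w=w[(w[:,0]<.54)&(w[:,0]>.4)&(w[:,1]<-.09)&(w[:,1]>-.3)];print('jig top',w.mean(0),cv2.minEnclosingCircle(np.float32(w[:,:2])))
```

```text
t 4.7 pos [0.4363 0.1299 0.3307] yaw -0.91 zax [ 0.003  0.001 -1.   ] F [ 1.7 -0.6 -1.2] g 0.538 41.5 q [ 0.44 -0.06 -0.79  1.73 -0.04  1.45 -1.92]
near 2.128612 [ 0.03714275  0.99930996  0.38978508 -0.20511219]
left 2.2852223 [ 0.9992047  -0.03987408  0.46125534 -0.0760237 ] 439
right 2.0465314 [ 0.9993622  -0.03571112  0.4683232  -0.3280156 ] 589
jig top [ 0.50066119 -0.1309519   0.0783476 ] ((0.5006309151649475, -0.1316588819026947), 0.017269428819417953)
```

Emit:
{"method": "jog_arm", "body": {"increments": [[0.002, 0.025, 0, 0, 0, 0.004, -0.6], [0.006, 0.065, 0, 0, 0, 0.008, -0.6], [0.01, 0.105, 0, 0, 0, 0.012, -0.6], [0.015, 0.145, 0, 0, 0, 0.016, -0.6], [0.019, 0.185, 0, 0, 0, 0.02, -0.6]]}}

```text
clock: 5.17
position: [0.4514, -0.0584, 0.3278]
ee_rot: [1.0, -0.02, -0.0, 0.0]
ft_force: [1.4, 0.2, -0.7]
grip_width: 0.533
grasp_force: 41.7
```

Emit:
{"method": "jog_arm", "body": {"increments": [[0.004, 0.04, 0, 0, 0, 0, -0.6], [0.008, 0.08, 0, 0, 0, 0, -0.6], [0.012, 0.12, 0, 0, 0, 0, -0.6], [0.016, 0.155, 0, 0, 0, 0, -0.6], [0.018, 0.18, 0.01, 0, 0, 0, -0.6]]}}

```text
clock: 5.58
position: [0.4627, -0.2408, 0.3188]
ee_rot: [1.0, -0.021, 0.001, 0.001]
ft_force: [0.5, 0.3, -1.1]
grip_width: 0.532
grasp_force: 41.8
```

Run:
```python
from h import *
go([.4674,-.2441,.095])
c=optics.camera("side");P=cloud(c)
hsv=cv2.cvtColor(c["color"],cv2.COLOR_RGB2HSV)
# copper pail lowest points
m=(hsv[...,0]<14)&(hsv[...,1]>140)&(hsv[...,2]>150)&(P[...,2]>.18)&(abs(P[...,1]+.244)<.06)&(abs(P[...,0]-.467)<.06)
q=P[m];print(len(q),np.quantile(q,[.01,.5,.99],axis=0).round(4))
```

```text
t 5.58 pos [ 0.4627 -0.2408  0.3188] yaw -2.42 zax [ 0.001 -0.001 -1.   ] F [ 0.5  0.3 -1.1] g 0.532 41.8 q [ 0.76  0.1  -0.4   1.62  0.04  1.43 -1.25]
tool delta [0.0045 0.0028 0.2238]
544 [[ 0.4312 -0.2711  0.2308]
 [ 0.4561 -0.2221  0.2568]
 [ 0.4921 -0.2085  0.2724]]
```

Emit:
{"method": "jog_arm", "body": {"increments": [[0.004, 0.002, 0.02, 0, 0, 0, -0.6], [0.004, 0.002, 0.055, 0, 0, 0, -0.6], [0.004, 0.002, 0.09, 0, 0, 0, -0.6], [0.004, 0.002, 0.12, 0, 0, 0, -0.6], [0.004, 0.002, 0.14, 0, 0, 0, -0.6]]}}

```text
clock: 6.05
position: [0.4652, -0.2383, 0.1746]
ee_rot: [1.0, -0.02, -0.002, -0.001]
ft_force: [-1.1, 0.8, -1.3]
grip_width: 0.535
grasp_force: 41.9
```

Emit:
{"method": "jog_arm", "body": {"increments": [[0, 0, 0.02, 0, 0, 0, -0.6], [0, 0, 0.04, 0, 0, 0, -0.6], [0, 0, 0.055, 0, 0, 0, -0.6], [0, 0, 0.064, 0, 0, 0, -0.6], [0, 0, 0.068, 0, 0, 0, -0.6]]}}

```text
clock: 6.47
position: [0.4661, -0.2388, 0.1087]
ee_rot: [1.0, -0.02, -0.001, -0.001]
ft_force: [0.2, 0.3, -1.1]
grip_width: 0.539
grasp_force: 41.9
```

Run:
```python
from h import *
go([.4674,-.2441,.095])
c=optics.camera("top");cv2.imwrite("pics/t2.png",cv2.resize(c["color"][110:280,360:570,::-1],(735,595)))
```

```text
t 6.47 pos [ 0.4661 -0.2388  0.1087] yaw -2.24 zax [-0.002  0.001 -1.   ] F [ 0.2  0.3 -1.1] g 0.539 41.9 q [ 0.74  0.28 -0.4   1.88  0.13  1.01 -1.32]
tool delta [0.0016 0.0052 0.0137]
```

View pics/t2.png

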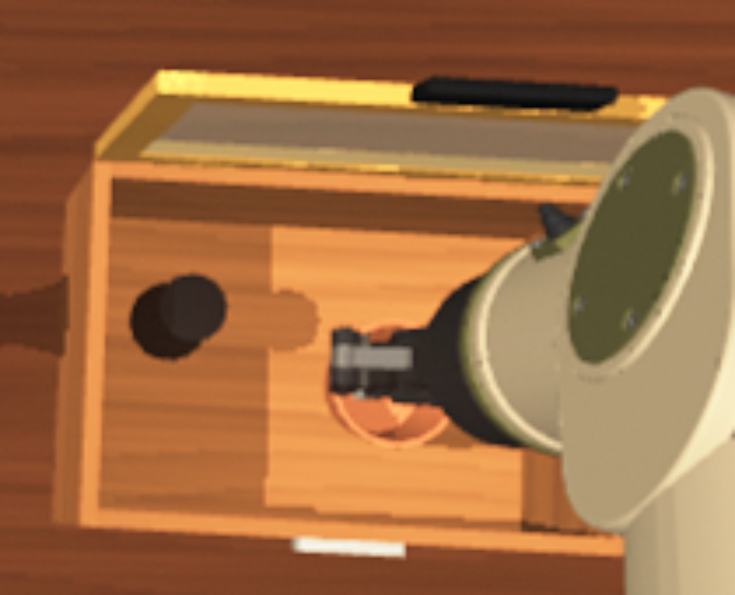

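The pail at (395,385) is inside the cabinet, clear of the jigger at (180,315) and of the walls. I'll lower it the last 14 mm slowly.

Emit:
{"method": "jog_arm", "body": {"increments": [[0.001, 0.004, 0.003, 0, 0, 0, -0.6], [0.001, 0.004, 0.006, 0, 0, 0, -0.6], [0.001, 0.004, 0.009, 0, 0, 0, -0.6], [0.001, 0.004, 0.011, 0, 0, 0, -0.6], [0.001, 0.004, 0.012, 0, 0, 0, -0.6]]}}

```text
clock: 6.93
position: [0.468, -0.2437, 0.0983]
ee_rot: [1.0, -0.02, 0.0, 0.0]
ft_force: [0.0, 0.1, -1.8]
grip_width: 0.533
grasp_force: 41.9
```

Emit:
{"method": "jog_arm", "body": {"increments": [[0, 0, 0.0005, 0, 0, 0, -0.6], [0, 0, 0.001, 0, 0, 0, -0.6], [0, 0, 0.0015, 0, 0, 0, -0.6], [0, 0, 0.002, 0, 0, 0, -0.6]]}}

```text
clock: 7.27
position: [0.468, -0.2437, 0.0964]
ee_rot: [1.0, -0.02, 0.0, 0.0]
ft_force: [1.0, 0.1, -0.2]
grip_width: 0.531
grasp_force: 41.9
```

Emit:
{"method": "jog_arm", "body": {"increments": [[0, 0, 0.0005, 0, 0, 0, -0.6], [0, 0, 0.001, 0, 0, 0, -0.6], [0, 0, 0.0015, 0, 0, 0, -0.6], [0, 0, 0.0015, 0, 0, 0, -0.6]]}}

```text
clock: 7.6
position: [0.4681, -0.2437, 0.0954]
ee_rot: [1.0, -0.02, 0.0, 0.0]
ft_force: [-2.1, 2.3, 5.9]
grip_width: 0.534
grasp_force: 42.7
```

Emit:
{"method": "jog_arm", "body": {"increments": [[0, 0, 0, 0, 0, 0, 0.1], [0, 0, 0, 0, 0, 0, 0.2], [0, 0, 0, 0, 0, 0, 0.4], [0, 0, 0, 0, 0, 0, 0.7], [0, 0, 0, 0, 0, 0, 0.8]]}}

```text
clock: 8.02
position: [0.468, -0.2437, 0.0948]
ee_rot: [1.0, -0.02, 0.0, 0.0]
ft_force: [0.5, -0.4, 0.5]
grip_width: 0.902
grasp_force: 0.0
```

Emit:
{"method": "jog_arm", "body": {"increments": [[0, 0, -0.003, 0, 0, 0, 0.8], [0, 0, -0.01, 0, 0, 0, 0.8], [0, 0, -0.025, 0, 0, 0, 0.8], [0, 0, -0.045, 0, 0, 0, 0.8], [0, 0, -0.075, 0, 0, 0, 0.8]]}}

```text
clock: 8.43
position: [0.4669, -0.2432, 0.1695]
ee_rot: [1.0, -0.02, -0.001, -0.001]
ft_force: [0.2, -1.1, 0.1]
grip_width: 0.9
grasp_force: 0.0
```

Emit:
{"method": "jog_arm", "body": {"increments": [[0, 0, -0.035, 0, 0, 0, 0.8], [0, 0, -0.07, 0, 0, 0, 0.8], [0, 0, -0.105, 0, 0, 0, 0.5], [0, 0, -0.14, 0, 0, 0, 0], [0, 0, -0.18, 0, 0, 0, -1]]}}

```text
clock: 8.85
position: [0.4673, -0.2432, 0.3518]
ee_rot: [1.0, -0.019, -0.0, -0.0]
ft_force: [1.1, -0.5, -0.4]
grip_width: 0.489
grasp_force: 0.0
```

Run:
```python
from h import *
st()
c=optics.camera("side");cv2.imwrite("pics/s3.png",cv2.resize(c["color"][40:260,270:560,::-1],(790,599)))
P=cloud(c);dk=(c["color"].max(2)<60)&(P[...,2]>.25)&(P[...,2]<.33)&(abs(P[...,1]+.2)<.06)&(P[...,0]>.53)
print('tab',P[dk].mean(0),P[dk].max(0),P[dk].min(0))
```

```text
t 8.85 pos [ 0.4673 -0.2432  0.3518] yaw -2.23 zax [-0.  0. -1.] F [ 1.1 -0.5 -0.4] g 0.489 0.0 q [ 0.76  0.1  -0.4   1.54  0.04  1.5  -1.25]
tab [ 0.55288196 -0.19918994  0.306399  ] [ 0.56100022 -0.16999628  0.31579987] [ 0.5493069  -0.2341098   0.29573169]
```

View pics/s3.png

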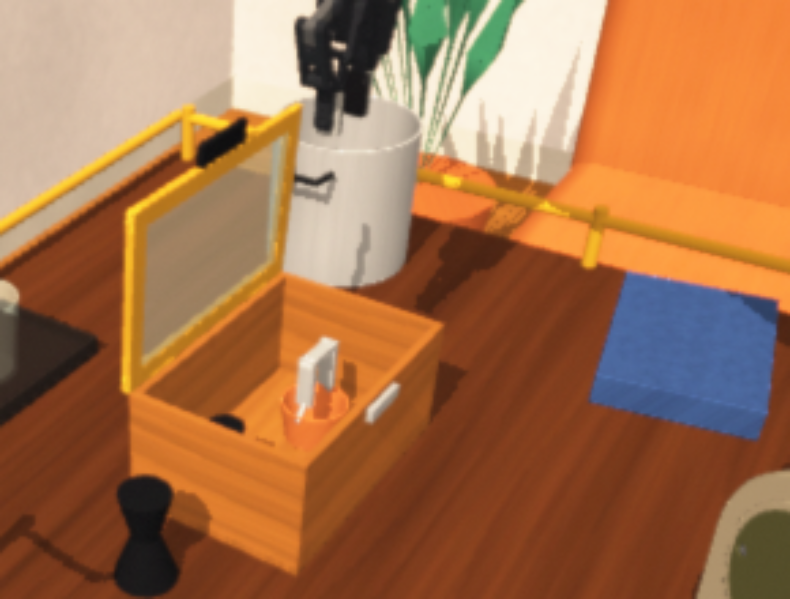

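The pail stands upright at (315,410) with the jigger still at (228,425), and the door is upright with its tab at (222,143). Next I'll shut the fingers and go over the tab to behind the door.

Emit:
{"method": "jog_arm", "body": {"increments": [[0, -0.01, -0.024, 0, 0, 0, -1], [0.02, -0.03, -0.04, 0, 0, 0, -1], [0.055, -0.04, -0.04, 0, 0, 0, -1], [0.09, -0.04, -0.04, 0, 0, 0, -1], [0.125, -0.04, -0.04, 0, 0, 0, -1]]}}

```text
clock: 9.32
position: [0.5958, -0.2079, 0.3913]
ee_rot: [1.0, -0.019, 0.001, 0.0]
ft_force: [0.7, -0.3, 0.4]
grip_width: 0.003
grasp_force: 0.0
```

Emit:
{"method": "jog_arm", "body": {"increments": [[0.015, 0, 0, 0, 0, 0, -1], [0.025, 0, 0, 0, 0, 0, -1], [0.025, 0, 0.02, 0, 0, 0, -1], [0.025, 0, 0.04, 0, 0, 0, -1], [0.025, 0, 0.04, 0, 0, 0, -1]]}}

```text
clock: 9.73
position: [0.6185, -0.2093, 0.346]
ee_rot: [1.0, -0.019, -0.003, -0.001]
ft_force: [0.0, -0.7, -0.7]
grip_width: 0.004
grasp_force: 0.0
```

Run:
```python
from h import *
st()
c=optics.camera("side");cv2.imwrite("pics/s4.png",cv2.resize(c["color"][40:200,270:470,::-1],(750,600)))
```

```text
t 9.73 pos [ 0.6185 -0.2093  0.346 ] yaw -2.21 zax [-0.005  0.002 -1.   ] F [ 0.  -0.7 -0.7] g 0.004 0.0 q [ 0.57  0.41 -0.45  1.2   0.17  1.57 -1.46]
```

View pics/s4.png

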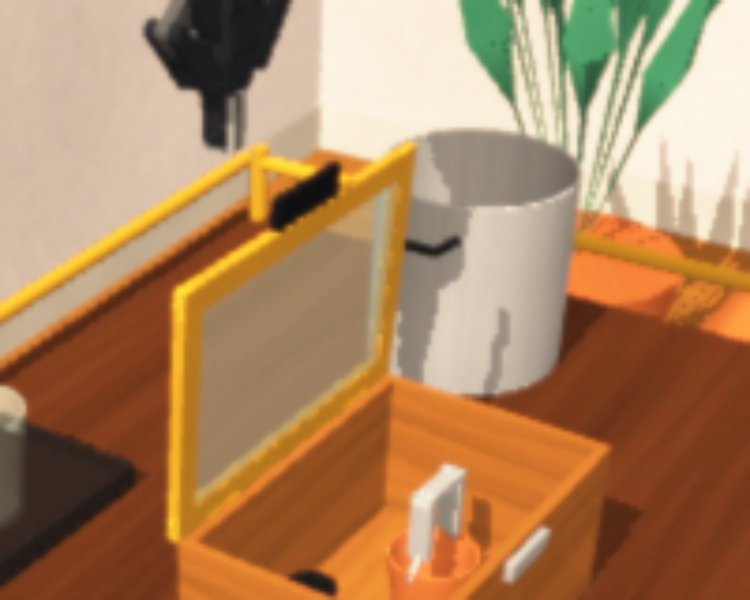

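The closed fingers are behind the door, with the tips at (220,145) and the tab at (305,195). I'll lower them and move in to contact.

Emit:
{"method": "jog_arm", "body": {"increments": [[-0.005, 0, 0.015, 0, 0, 0, -1], [-0.015, 0, 0.03, 0, 0, 0, -1], [-0.025, 0, 0.035, 0, 0, 0, -1], [-0.03, 0, 0.035, 0, 0, 0, -1], [-0.035, 0, 0.035, 0, 0, 0, -1]]}}

```text
clock: 10.2
position: [0.5843, -0.2084, 0.3166]
ee_rot: [1.0, -0.02, 0.001, 0.0]
ft_force: [-0.0, -0.1, 0.5]
grip_width: 0.004
grasp_force: 0.0
```

Emit:
{"method": "jog_arm", "body": {"increments": [[-0.003, 0, 0, 0, 0, 0, -1], [-0.006, 0, 0, 0, 0, 0, -1], [-0.009, 0, 0, 0, 0, 0, -1], [-0.012, 0, 0, 0, 0, 0, -1], [-0.015, 0, 0, 0, 0, 0, -1]]}}

```text
clock: 10.62
position: [0.5699, -0.2076, 0.3152]
ee_rot: [1.0, -0.019, 0.001, 0.0]
ft_force: [4.4, -1.1, -0.2]
grip_width: -0.001
grasp_force: 2.1
```

Emit:
{"method": "jog_arm", "body": {"increments": [[-0.006, 0, 0.001, 0, 0, 0, -1], [-0.013, 0, 0.002, 0, 0, 0, -1], [-0.02, 0, 0.003, 0, 0, 0, -1], [-0.027, 0, 0.0045, 0, 0, 0, -1], [-0.034, 0, 0.006, 0, 0, 0, -1]]}}

```text
clock: 11.03
position: [0.5348, -0.2062, 0.309]
ee_rot: [1.0, -0.02, 0.0, 0.0]
ft_force: [3.0, -0.5, 4.1]
grip_width: -0.004
grasp_force: 2.1
```

Emit:
{"method": "jog_arm", "body": {"increments": [[-0.006, 0, 0.002, 0, 0, 0, -1], [-0.013, 0, 0.0035, 0, 0, 0, -1], [-0.019, 0, 0.006, 0, 0, 0, -1], [-0.026, 0, 0.008, 0, 0, 0, -1], [-0.032, 0, 0.0105, 0, 0, 0, -1]]}}

```text
clock: 11.45
position: [0.5026, -0.205, 0.2976]
ee_rot: [1.0, -0.02, -0.0, -0.0]
ft_force: [3.5, -0.9, -1.4]
grip_width: -0.002
grasp_force: 1.7
```

```bash
cat >> h.py <<'E'
def arc(t):
    r=.168;c,s=np.cos(t),np.sin(t);return np.array([.562-(r*c-.008*s)+.011,.145+r*s+.008*c])
def door():
    o,e=st();p=o["position"];q=p+.025*e.as_matrix()[:,2]
    near=.562-(p[0]-.011);up=q[2]-.12
    R=np.hypot(near,up);print('theta est',np.arctan2(up,near)-np.arcsin(.008/R),'r',np.sqrt(R*R-.008**2))
E
python3 -c "
from h import *
door()"
```

```text
t 11.45 pos [ 0.5026 -0.205   0.2976] yaw -2.25 zax [-0.  0. -1.] F [ 3.5 -0.9 -1.4] g -0.002 1.7 q [ 0.71  0.16 -0.46  1.6   0.07  1.4  -1.36]
theta est 1.0912353592278201 r 0.1678867635339506
```

Emit:
{"method": "jog_arm", "body": {"increments": [[-0.006, 0, 0.003, 0, 0, 0, -1], [-0.012, 0, 0.0055, 0, 0, 0, -1], [-0.017, 0, 0.009, 0, 0, 0, -1], [-0.0225, 0, 0.0125, 0, 0, 0, -1], [-0.0275, 0, 0.016, 0, 0, 0, -1]]}}

```text
clock: 11.87
position: [0.4753, -0.204, 0.2822]
ee_rot: [1.0, -0.02, -0.0, 0.0]
ft_force: [1.1, 0.1, 4.0]
grip_width: 0.001
grasp_force: 1.6
```

Emit:
{"method": "jog_arm", "body": {"increments": [[-0.0055, 0, 0.004, 0, 0, 0, -1], [-0.0105, 0, 0.008, 0, 0, 0, -1], [-0.0155, 0, 0.0125, 0, 0, 0, -1], [-0.0205, 0, 0.0175, 0, 0, 0, -1], [-0.025, 0, 0.0225, 0, 0, 0, -1]]}}

```text
clock: 12.28
position: [0.4504, -0.203, 0.2593]
ee_rot: [1.0, -0.02, -0.0, 0.0]
ft_force: [-0.3, 0.8, 3.4]
grip_width: -0.002
grasp_force: 1.4
```

Emit:
{"method": "jog_arm", "body": {"increments": [[-0.0045, 0, 0.005, 0, 0, 0, -1], [-0.009, 0, 0.01, 0, 0, 0, -1], [-0.013, 0, 0.0155, 0, 0, 0, -1], [-0.017, 0, 0.021, 0, 0, 0, -1], [-0.0205, 0, 0.027, 0, 0, 0, -1]]}}

```text
clock: 12.7
position: [0.43, -0.2022, 0.2322]
ee_rot: [1.0, -0.02, -0.0, 0.0]
ft_force: [-0.2, -0.9, 3.3]
grip_width: 0.001
grasp_force: 1.3
```

```bash
python3 -c "
from h import *
door()"
```

```text
t 12.7 pos [ 0.43   -0.2022  0.2322] yaw -2.25 zax [-0. -0. -1.] F [-0.2 -0.9  3.3] g 0.001 1.3 q [ 0.78  0.04 -0.44  1.86  0.02  1.25 -1.28]
theta est 0.4996786707912264 r 0.16732083366774686
```

Emit:
{"method": "jog_arm", "body": {"increments": [[-0.003, 0, 0.006, 0, 0, 0, -1], [-0.006, 0, 0.012, 0, 0, 0, -1], [-0.009, 0, 0.018, 0, 0, 0, -1], [-0.012, 0, 0.024, 0, 0, 0, -1], [-0.0145, 0, 0.0305, 0, 0, 0, -1]]}}

```text
clock: 13.12
position: [0.4159, -0.2016, 0.2018]
ee_rot: [1.0, -0.02, 0.0, 0.0]
ft_force: [0.2, -1.2, 1.1]
grip_width: -0.002
grasp_force: 1.1
```

Emit:
{"method": "jog_arm", "body": {"increments": [[-0.0015, 0, 0.004, 0, 0, 0, -1], [-0.003, 0, 0.008, 0, 0, 0, -1], [-0.004, 0, 0.012, 0, 0, 0, -1], [-0.005, 0, 0.016, 0, 0, 0, -1], [-0.006, 0, 0.02, 0, 0, 0, -1]]}}

```text
clock: 13.53
position: [0.41, -0.2013, 0.1819]
ee_rot: [1.0, -0.02, -0.0, 0.0]
ft_force: [0.4, -0.7, 2.5]
grip_width: 0.003
grasp_force: 1.0
```

Emit:
{"method": "jog_arm", "body": {"increments": [[-0.0005, 0, 0.0025, 0, 0, 0, -1], [-0.001, 0, 0.005, 0, 0, 0, -1], [-0.0015, 0, 0.0075, 0, 0, 0, -1], [-0.002, 0, 0.01, 0, 0, 0, -1], [-0.0025, 0, 0.0125, 0, 0, 0, -1]]}}

```text
clock: 13.95
position: [0.4076, -0.2013, 0.1697]
ee_rot: [1.0, -0.02, 0.0, 0.0]
ft_force: [1.7, 0.4, 2.4]
grip_width: -0.005
grasp_force: 0.9
```

```bash
python3 -c "
from h import *
door()"
```

```text
t 13.95 pos [ 0.4076 -0.2013  0.1697] yaw -2.24 zax [ 0. -0. -1.] F [1.7 0.4 2.4] g -0.005 0.9 q [ 0.79  0.05 -0.43  1.98  0.03  1.11 -1.27]
theta est 0.1001433384347277 r 0.16698912073691694
```

Emit:
{"method": "jog_arm", "body": {"increments": [[0, 0, 0.0015, 0, 0, 0, -1], [-0.0005, 0, 0.003, 0, 0, 0, -1], [-0.0005, 0, 0.0045, 0, 0, 0, -1], [-0.001, 0, 0.006, 0, 0, 0, -1], [-0.001, 0, 0.0075, 0, 0, 0, -1]]}}

```text
clock: 14.37
position: [0.4066, -0.2012, 0.1622]
ee_rot: [1.0, -0.02, 0.0, 0.0]
ft_force: [-0.1, -0.2, 2.5]
grip_width: 0.001
grasp_force: 0.9
```

Emit:
{"method": "jog_arm", "body": {"increments": [[0, 0, 0.001, 0, 0, 0, -1], [0, 0, 0.002, 0, 0, 0, -1], [0, 0, 0.003, 0, 0, 0, -1], [0, 0, 0.004, 0, 0, 0, -1], [0, 0, 0.005, 0, 0, 0, -1]]}}

```text
clock: 14.78
position: [0.4062, -0.2012, 0.1571]
ee_rot: [1.0, -0.02, -0.0, -0.0]
ft_force: [-1.7, 0.4, 2.1]
grip_width: -0.004
grasp_force: 1.0
```

Emit:
{"method": "jog_arm", "body": {"increments": [[0, 0, 0.0007, 0, 0, 0, -1], [0, 0, 0.0014, 0, 0, 0, -1], [0, 0, 0.002, 0, 0, 0, -1], [0, 0, 0.0027, 0, 0, 0, -1], [0, 0, 0.0033, 0, 0, 0, -1]]}}

```text
clock: 15.2
position: [0.4065, -0.2012, 0.1539]
ee_rot: [1.0, -0.02, -0.0, 0.0]
ft_force: [-1.8, 0.1, 2.2]
grip_width: 0.002
grasp_force: 1.0
```

```bash
python3 -c "
from h import *
door()"
```

```text
t 15.2 pos [ 0.4065 -0.2012  0.1539] yaw -2.25 zax [-0. -0. -1.] F [-1.8  0.1  2.2] g 0.002 1.0 q [ 0.78  0.07 -0.44  2.    0.03  1.08 -1.28]
theta est 0.005648809039762885 r 0.16653017719724175
```

Emit:
{"method": "jog_arm", "body": {"increments": [[0, 0, 0.0005, 0, 0, 0, -1], [0, 0, 0.001, 0, 0, 0, -1], [0, 0, 0.0015, 0, 0, 0, -1], [0, 0, 0.0015, 0, 0, 0, -1]]}}

```text
clock: 15.53
position: [0.4066, -0.2013, 0.1531]
ee_rot: [1.0, -0.02, -0.0, 0.0]
ft_force: [-5.3, 1.8, 9.2]
grip_width: 0.005
grasp_force: 4.7
```

Emit:
{"method": "jog_arm", "body": {"increments": [[0, 0, 0.0005, 0, 0, 0, -1], [0, 0, 0.001, 0, 0, 0, -1], [0, 0, 0.001, 0, 0, 0, -1]]}}

```text
clock: 15.78
position: [0.4066, -0.2013, 0.153]
ee_rot: [1.0, -0.02, -0.0, 0.0]
ft_force: [-10.4, 4.2, 20.8]
grip_width: -0.002
grasp_force: 10.4
```

Emit:
{"method": "jog_arm", "body": {"increments": [[0, 0, -0.003, 0, 0, 0, -1], [0, 0, -0.015, 0, 0, 0, -1], [0, 0, -0.04, 0, 0, 0, -1], [0, 0, -0.07, 0, 0, 0, -1], [0, 0, -0.1, 0, 0, 0, -1]]}}

```text
clock: 16.2
position: [0.4064, -0.2009, 0.2524]
ee_rot: [1.0, -0.019, -0.0, -0.0]
ft_force: [0.3, -0.4, 0.4]
grip_width: 0.004
grasp_force: 0.0
```

Emit:
{"method": "jog_arm", "body": {"increments": [[0, 0.02, -0.03, 0, 0, 0, -1], [0, 0.05, -0.05, 0, 0, 0, -1], [0, 0.08, -0.05, 0, 0, 0, -1], [0, 0.1, -0.05, 0, 0, 0, -1], [0, 0.1, -0.05, 0, 0, 0, -1]]}}

```text
clock: 16.62
position: [0.4015, -0.3055, 0.3012]
ee_rot: [1.0, -0.022, 0.0, 0.0]
ft_force: [-1.0, -0.0, -0.4]
grip_width: 0.003
grasp_force: 0.0
```

Run:
```python
from h import *
st()
c=optics.camera("side");P=cloud(c);hsv=cv2.cvtColor(c["color"],cv2.COLOR_RGB2HSV)
ye=(hsv[...,0]>17)&(hsv[...,0]<32)&(hsv[...,1]>120)&(c["depth"]>0)&(P[...,0]<.58)&(P[...,0]>.36)&(abs(P[...,1]+.2)<.15)&(P[...,2]<.25)
q=P[ye]; 
for a,b in((.37,.42),(.42,.5),(.5,.58)):
    w=q[(q[:,0]>a)&(q[:,0]<b)];print(a,len(w),np.quantile(w[:,2],[.05,.5,.95]) if len(w) else '')
cv2.imwrite("pics/s5.png",cv2.resize(c["color"][60:270,270:500,::-1],(657,600)))
```

```text
t 16.62 pos [ 0.4015 -0.3055  0.3012] yaw -2.55 zax [ 0.    -0.001 -1.   ] F [-1.  -0.  -0.4] g 0.003 0.0 q [ 0.88  0.06 -0.33  1.69  0.02  1.39 -1.07]
0.37 642 [0.1231133  0.12638594 0.12816658]
0.42 396 [0.12088383 0.12594932 0.12815022]
0.5 686 [0.12207217 0.12608367 0.12824965]
```

View pics/s5.png

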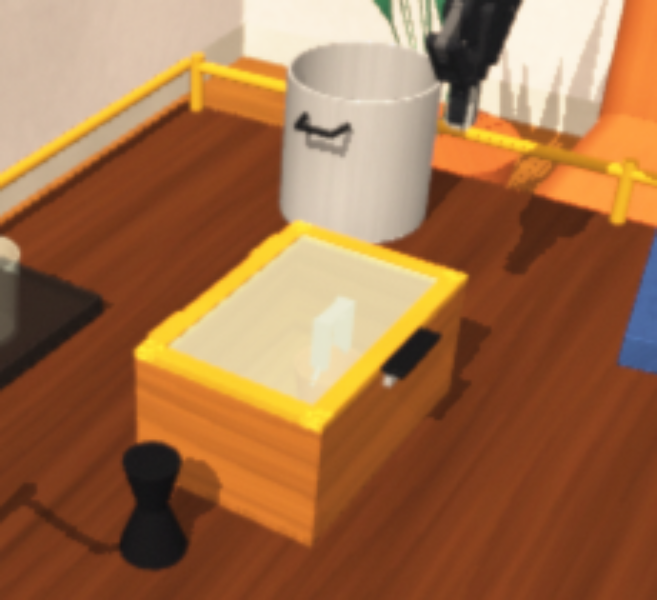

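The door lies flat and shut, with its frame level at z≈0.128 and the tab at (410,355) on the catch. The pail stands upright under the glass at (330,340), and the arm is clear.

```bash
python3 -c "
from workcell import workorder
print(workorder.hand_in())"
```

```text
the job is handed in; nothing more can be done
None
```

The pail is standing upright in the cabinet, the glass door is shut on its catch, and nothing touched the jigger; I handed the job in at about 17 s, and no verdict came back.

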